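Slide the top reference plate off its stack and locate it on the gauge stage

ROBOT

A 6-joint arm with a two-finger parallel gripper is mounted at the origin on the work surface. World frame = base frame: x ahead of the robot, y to its left, z up, the work surface at z = 0. Lengths are in m, angles in rad, forces in N, time in s.
With the tool pointing down it reaches from about 0.35 to 0.8 m from the base axis. Payload 7.3 kg.
Tool frame: the origin (TCP) lies between the finger pads; the fingertips stand 25 mm ahead of it and the grasp point (between the pads) lies 6 mm ahead of it (r.tip_extent is the distance from the TCP to the fingertips, in m); z points along the fingers, y is the line along which they close (so a half turn about z gives the same grasp; the last joint's range is limited). The gripper opens to 85 mm and grips with 20 to 120 N. Pads are 22 mm wide; open, the fingers measure 114 mm over their backs; the gripper's body (76 mm by 85 mm) begins 54 mm behind the grasp point. The pads swing forward as they close: fully open they stand 13 mm farther back than shut.
Start: joints at [1.169, 0.342, 1.524, -0, 1.275, -0.146], TCP at [0.133, 0.508, 0.216] pointing down, gripper open.
Joint ranges: [-2.53, 2.53], [-0.77, 2.02], [0.04, 2.7], [-1, 4.14], [0.28, 2.66], [-3.11, 3.11]. Speed limits (rad/s): [2.57, 2.57, 3.14, 3.14, 3.14, 3.14].

INTERFACE

Orientations are given as a unit quaternion [x, y, z, w].
In Python, from workcell import r, command_gripper, optics gives the robot as it stands. The module is installed in compiled form; this text tells all that it offers. Calls block until the motion is done:
- r.reach(position, orientation): joint-space move of the TCP to a pose.
- r.move_straight(position, orientation=None, speed=0.15, max_force=None): straight line of the TCP; orientation=None keeps the orientation; speed is the mean speed in m/s. With max_force (N) it stops when the force on the tool has changed by that much, and returns True; else False.
- r.movej(angles): joint-space move.
- command_gripper(opening, force=None): finger opening in m; force is the grip in N (None keeps the last); returns when the fingers have stopped.
- r.hold(seconds).
- r.solve_ik(position, orientation): joint angles nearest the present ones, or None.
- r.read_state(): the state.
- optics.get_image(name): name is "scene" or "side" or "wrist"; returns (picture, depth): 480x640x3 uint8, red, green, blue; 480x640 float32, m along the optical axis (not along the pixel's ray), 0 where there is no reading.
- optics.camera_model(name): a dict with "K" (3x3 intrinsics, pixels), "R" (3x3) and "t" (3): a world point X has camera coordinates R X + t; the wrist camera has in their place "tool_from_camera" (4x4, takes a point from camera to tool coordinates, whose origin is the TCP and whose axes are the flange's). Camera axes: x right, y down, z forward; pixel columns grow to the right and rows downward; lengths in m; the calibration is good to about 2 mm. A picture is of the moment at which its call begins: read the wrist's pose just before it. camera_model takes no time and is no camera call.
A pose or a line that the arm cannot do raises r.PlanningError and nothing moves.
- r.finish_job(): hands the job in; it is judged then, once.
The state is a dict: "time_s": time; "joint_positions": joint angles; "dq": joint speeds; "tau": joint torques, N m; "eef_pos": TCP position; "eef_rot": TCP orientation; "contact_force": force on the tool from outside, world axes, zero at the start; "torque": the same for the moment, N m; "grip_width": finger opening in m; "grip_force": force on a finger pad.
Only numpy, scipy, OpenCV 4.12 (cv2) and the standard library are available. Lean on these libraries where they do the work, as an engineer would, in place of code of your own. Each camera call takes 0.05 s, during which the arm holds its last target. There are 200 camera calls.

TASK

Slide the top reference plate off the stack sideways onto the steel stage beside it, without lifting, tipping or bearing down on it and without disturbing the plates below. Push it firmly home against both end buttons of the locator and bring its long side up to the single side button, gently enough that the locator, which is held only by its wing screw, keeps its setting. Leave the plate lying flat and square on the stage, touching all three buttons, and leave the loose parts and the toggle switch as they are.

Things in the scene. Friction and masses are not known exactly. Their poses are not given: they have to be found in the camera images.
- fixture: Gauging fixture, fixed to the bench: blue bed 170 x 300 x 12 mm. Origin under the bed, on the sliding line; z up, +y from the stack to the stage, +x across. The stack seat (dark block, top 20 mm up) is centred at y = -60 mm. At the far end stand the locator's rod post (56 mm high, y = 160 mm) and a probe post (110 mm high, x = 62, y = 145 mm).
- stage (a point): Centre of the top of the stage: a bright steel table 38 mm wide (x) and 80 mm long (y), axes as the fixture's, top 43 mm above the bench, that is 1 mm lower than the underside of the top plate on the stack. About 8 mm of gap lie between stack and stage.
- top_plate: Top plate of the stack: bright lapped steel, 50 mm (its x) by 80 mm (its y) by 8 mm, 0.2 to 0.3 kg, oiled and slippery. Origin at the centre of its underside, z up. It lies up to 2 mm and 4 degrees askew; underside 44 mm, top face 52 mm above the bench. Its long sides can be pinched at mid-length on stack and stage; only these 8 mm stand above the next plate. Pinch lightly.
- plate_2: The plate just under the top one, same size and origin; its top face is 44 mm above the bench. Loose and oiled: must stay where it is (within 2 mm).
- plate_3: Third plate from the top, same size; must stay where it is.
- plate_4: Lowest plate, same size, on the stack seat; must stay where it is.
- locator_mid (a point): Fixed mark, axes as the fixture's: datum corner of the locator (aluminium clamp block on a rod, three domed brass buttons 10 mm across) when set at mid-travel: x = 0 at the side button's face, y = 0 at the end buttons' faces, z = 0 at the stage top. The true setting along y is not measured: up to 8 mm either way, so it must be felt. Over about 15 N along y pushes it out of its setting.
- stage_end (a point): Fixed mark at the stage's end by the locator. End buttons (locator_c0, locator_c1) face the stack (-y), at x = -41 and -9 mm from locator_mid; the side button (locator_c2) faces -x, centred 9 mm back (-y) of their faces on an arm 9 mm high reaching 14 mm back. Centres 4 mm above the stage. A plate home has its origin 25 mm (-x) from the side and 40 mm (-y) from the end buttons' faces.
- toggle_tip (a point): Tip of the small steel toggle on top of the aluminium switch box (85 x 90 x 70 mm, standing near the stack's end of the bed); the tip is 98 mm above the bench. Must not be switched.
- bearing: Loose ball bearing, ring 32 mm across, 10 mm high, lying on the blue bed. Origin at the centre of its underside.
- disc_master: Loose aluminium grooved disc 42 mm across, 32 mm high, standing on the bench beyond the bed. Origin at the centre of its underside.
- hex_key: Loose dark L-shaped hex key, 90 x 30 mm, 7 mm thick, lying on the bench on the robot's side of the bed. Origin at the middle of its long leg.
Not all that is in view belongs to the job. Leave any orange or yellow look-alike of the top_plate alone.

How it is judged:
By the outcome, as a careful person would: the job done as asked, in the order asked, and still so for the second after the job is handed in, with the robot touching nothing.
It also fails if it takes over 64 s, if anything falls off the work surface, if the arm or the gripper's body presses on something with over 40 N, if the wrist force passes 120 N, or if a joint passes its speed limit or range.

## Working session

There is one attempt and no reset: what is moved stays moved. The work goes in short steps, each a Python script; the robot and the scene stay as the last script left them, time stands still between calls to the robot, and variables do not carry over. Pictures are saved under pics/ and viewed, at most 13 in all, crops included, and the job is handed in when it is done.

```bash
mkdir -p pics; ls
python3 - <<'E'
from workcell import r, optics
import cv2,numpy as np
for n in ("scene","side","wrist"):
    p,d=optics.get_image(n); cv2.imwrite(f"pics/{n}0.png",p[:,:,::-1]); np.savez(f"pics/{n}0.npz",d=d,p=p)
    m=optics.camera_model(n); print(n,{k:np.round(v,3).tolist() for k,v in m.items()})
s=r.read_state(); print({k:np.round(v,3).tolist() for k,v in s.items()}, r.tip_extent)
E
```

```text
pics
scene {'K': [[563.716, 0.0, 319.019], [0.0, 563.716, 242.508], [0.0, 0.0, 1.0]], 'R': [[0.492, 0.871, 0.008], [0.679, -0.378, -0.63], [-0.545, 0.315, -0.777]], 't': [-0.216, -0.379, 1.581]}
side {'K': [[579.574, 0.0, 316.43], [0.0, 579.574, 236.512], [0.0, 0.0, 1.0]], 'R': [[0.67, -0.742, 0.011], [-0.437, -0.406, -0.802], [0.6, 0.533, -0.597]], 't': [-0.469, 0.324, 0.963]}
wrist {'K': [[372.582, 0.0, 317.245], [0.0, 372.582, 241.546], [0.0, 0.0, 1.0]], 'tool_from_camera': [[0.001, -0.956, -0.293, 0.075], [1.0, 0.001, -0.001, 0.0], [0.001, -0.293, 0.956, -0.157], [0.0, 0.0, 0.0, 1.0]]}
{'time_s': 0.15, 'joint_positions': [1.169, 0.343, 1.525, -0.0, 1.275, -0.146], 'dq': [0.0, -0.002, -0.003, -0.0, 0.002, 0.0], 'tau': [0.002, -43.39, -24.615, -0.0, 0.006, -0.0], 'eef_pos': [0.133, 0.508, 0.216], 'eef_rot': [0.128, 0.992, -0.001, -0.0], 'contact_force': [0.209, -0.735, -0.191], 'torque': [-0.066, -0.058, -0.035], 'grip_force': 0.0, 'grip_width': 0.085} 0.025
```

View pics/scene0.png

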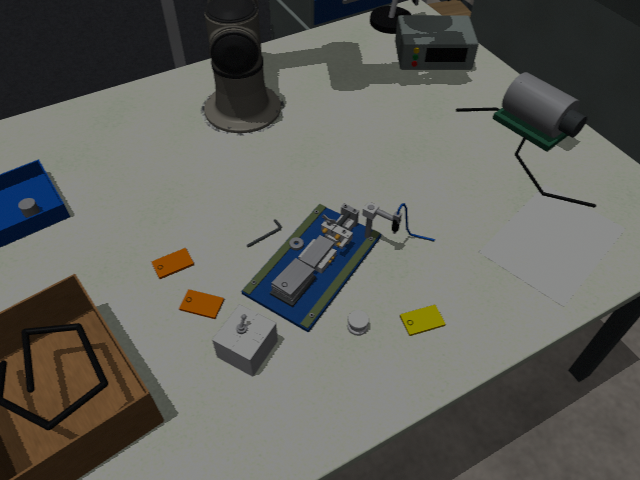

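View pics/side0.png

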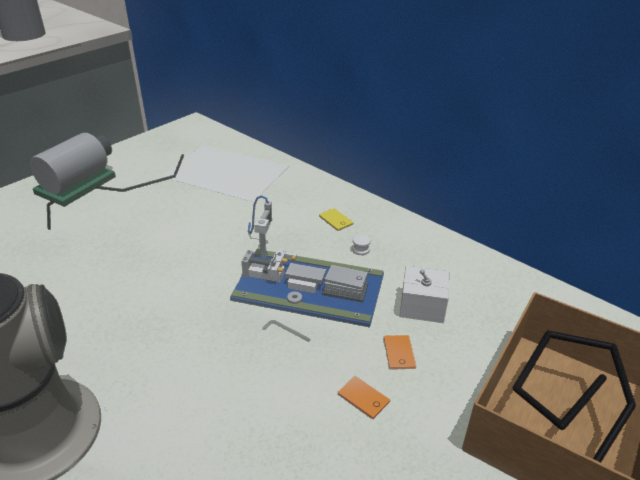

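Scene: the steel stack is at (293,278), the stage at (318,250), the locator at (340,232) and the switch box at (246,340). Look-alikes for the top plate are orange (173,263), orange (202,304) and yellow (422,320). The description says bright steel on the stack, so I choose (293,278). Next I locate it and take a close wrist view.

```bash
cat > h.py <<'E'
from workcell import r, command_gripper, optics
import numpy as np, cv2
from scipy.spatial.transform import Rotation as Ro
def cloud(n, p, d, pose=None):
    m=optics.camera_model(n); K=m["K"]; v,u=np.mgrid[:480,:640]
    c=np.stack([(u-K[0,2])/K[0,0]*d,(v-K[1,2])/K[1,1]*d,d],-1)
    if n!="wrist": return (c-m["t"])@m["R"]
    T=m["tool_from_camera"]; c=c@T[:3,:3].T+T[:3,3]
    return c@Ro.from_quat(pose["eef_rot"]).as_matrix().T+pose["eef_pos"]
def shot(n,tag):
    s=r.read_state(); p,d=optics.get_image(n); cv2.imwrite(f"pics/{tag}.png",p[:,:,::-1])
    X=cloud(n,p,d,s); np.savez(f"pics/{tag}.npz",p=p,d=d,X=X,pos=s["eef_pos"],q=s["eef_rot"]); return p,d,X
def down(yaw):  # tool z down; tool y axis at angle yaw+90deg... tool x at yaw
    c,s=np.cos(yaw),np.sin(yaw)
    return Ro.from_matrix(np.array([[c,s,0],[s,-c,0],[0,0,-1]])).as_quat()
E
python3 - <<'E'
from h import *
z=np.load("pics/scene0.npz"); X=cloud("scene",z["p"],z["d"])
for n,(u,v) in dict(stack=(293,278),stage=(318,250),loc=(336,232),box=(246,335),tog=(242,320),disc=(358,320),bear=(296,242),hexk=(265,235),probe=(372,215)).items(): print(n,X[v,u].round(3))
p=z["p"].astype(int); m=(p[...,2]>p[...,0]+40)&(X[...,2]<.03)&(X[...,2]>0)
m[:200]=0;m[:,:235]=0;m[:,390:]=0
print(cv2.minAreaRect(X[m][:,:2].astype(np.float32)*1000), np.median(X[m][:,2]))
E
```

```text
stack [ 0.62  -0.164  0.05 ]
stage [ 0.578 -0.081  0.045]
loc [ 0.559 -0.026  0.053]
box [ 0.707 -0.307  0.073]
tog [ 0.685 -0.303  0.091]
disc [ 0.761 -0.094  0.033]
bear [ 0.514 -0.101  0.015]
hexk [ 0.453 -0.149  0.003]
probe [0.591 0.042 0.102]
((578.8404541015625, -89.99082946777344), (167.5800323486328, 302.904052734375), 27.354143142700195) 0.011701423163794864
```

Run:
```python
import cv2
p=cv2.imread("pics/scene0.png")[190:380,200:400]
cv2.imwrite("pics/crop0.png",cv2.resize(p,None,fx=3.1,fy=3.1,interpolation=cv2.INTER_CUBIC))
```

```text
(no output)
```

View pics/crop0.png

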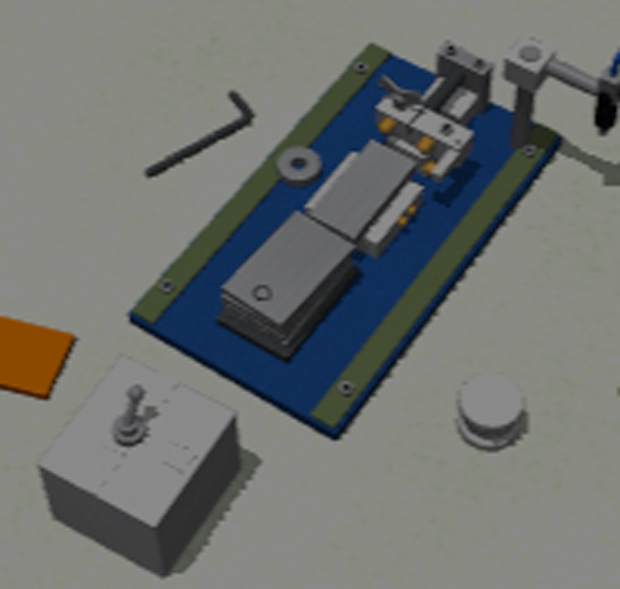

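The crop confirms the choice: a steel plate with a ring mark at crop (265,290), on the dark stack. The locator's brass buttons are at (385,125), (427,145) and (430,170). The fixture +y axis points at about 117° in the world frame. Next a wrist view.

Run:
```python
from h import *
a=np.radians(117.35)
for y in (a,a+np.pi):
    j=r.solve_ik([0.59,-0.11,0.2],down(y)); print(None if j is None else np.round(j,2))
y=a if abs(r.solve_ik([0.59,-0.11,0.2],down(a))[5])<abs(r.solve_ik([0.59,-0.11,0.2],down(a+np.pi))[5]) else a+np.pi
print(np.degrees(y)%360)
r.reach([0.59,-0.11,0.2],down(y))
shot("wrist","w1"); s=r.read_state(); print(s["time_s"],s["eef_pos"],s["contact_force"],s["torque"],r.tip_extent)
```

```text
[-0.31  0.49  1.33 -0.    1.32 -0.79]
[-0.31  0.49  1.33 -0.    1.32  2.35]
117.35000000000001
2.9167 [ 0.59011177 -0.10909224  0.20008245] [-0.40801218  0.76478791 -0.16946402] [ 0.01392568  0.00245095 -0.01426036] 0.025
```

View pics/w1.png

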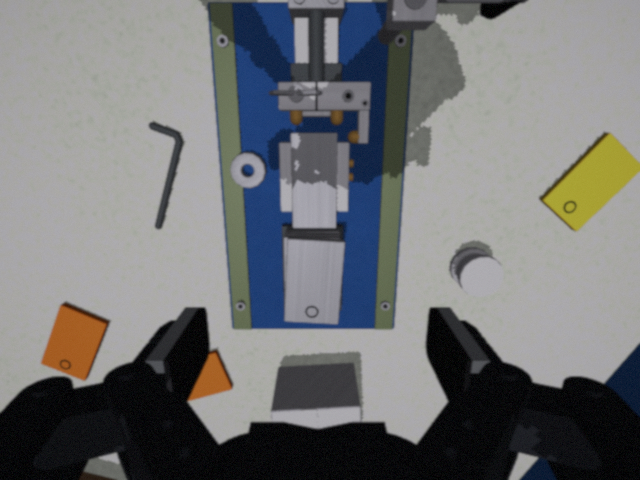

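The wrist view has image up = +y and right = +x. The top plate is at (313,280), the stage at (315,180), the end buttons at (296,117) and (336,117), the side button at (354,136), and small brass pegs beside the stage at (351,170). Next I measure these from the cloud.

```bash
python3 - <<'E'
from h import *
z=np.load("pics/w1.npz"); X=z["X"]; p=z["p"].astype(int); H=X[...,2]
def rect(m,name):
    q=X[m]; R=cv2.minAreaRect(q[:,:2].astype(np.float32)*1000); print(name,m.sum(),"z",np.median(q[:,2]).round(4),q[:,2].std().round(4),[np.round(t,1) for t in R])
sel=np.zeros(H.shape,bool); sel[232:330,270:360]=1
def big(m):
    n,l,st,_=cv2.connectedComponentsWithStats(m.astype(np.uint8)); return l==1+np.argmax(st[1:,4])
rect(big(sel&(H>.0475)&(H<.057)),"top")
sel[:]=0; sel[125:232,285:345]=1; rect(big(sel&(H>.038)&(H<.05)),"stage")
blue=(p[...,2]>p[...,0]+40)&(H<.025)&(H>0.0); blue[:,:200]=0; blue[:,420:]=0; blue[330:]=0
rect(blue,"blue")
for n,(u,v) in dict(c0=(296,117),c1=(336,117),c2=(354,136),peg=(351,165),wingL=(285,190),wingR=(344,190),block=(320,100),bear=(248,185),wing=(297,95),post=(411,15),sb=(315,375)).items(): print(n,np.nanmedian(X[v-1:v+2,u-1:u+2].reshape(-1,3),0).round(4))
print("heights across stack row 280", H[280,275:352:3].round(3)); print("along col 313",H[215:330:4,313].round(3)); print("across stage 190",H[190,270:360:3].round(3))
E
python3 - <<'E'
import cv2
p=cv2.imread("pics/w1.png")[75:330,225:425]
cv2.imwrite("pics/crop1.png",cv2.resize(p,None,fx=2.35,fy=2.35,interpolation=cv2.INTER_CUBIC))
E
```

```text
top 4695 z 0.0513 0.0007 [array([ 613.7, -161.3]), array([50. , 80.5]), np.float64(23.9)]
stage 4259 z 0.0423 0.0007 [array([573.7, -83. ]), array([38.1, 79.3]), np.float64(27.5)]
blue 24358 z 0.0113 0.0008 [array([575.2, -90.7]), array([127.8, 297.3]), np.float64(27.6)]
c0 [ 0.5377 -0.0434  0.0515]
c1 [ 0.5653 -0.0291  0.0509]
c2 [ 0.5848 -0.035   0.0512]
peg [ 0.5963 -0.0569  0.0266]
wingL [ 0.555  -0.1026  0.0305]
wingR [ 0.6011 -0.0786  0.0299]
block [ 0.5486 -0.0241  0.0545]
bear [ 0.5234 -0.1155  0.022 ]
wing [ 0.5325 -0.0294  0.0671]
post [0.5757 0.0389 0.1082]
sb [ 0.6699 -0.2674  0.0199]
heights across stack row 280 [0.011 0.357 0.013 0.043 0.052 0.05  0.052 0.052 0.051 0.052 0.051 0.052
 0.052 0.05  0.051 0.052 0.052 0.051 0.05  0.052 0.053 0.051 0.051 0.011
 0.011 0.009]
along col 313 [0.043 0.042 0.042 0.042 0.026 0.037 0.05  0.052 0.051 0.051 0.051 0.05
 0.052 0.05  0.052 0.05  0.051 0.051 0.051 0.051 0.052 0.052 0.051 0.051
 0.05  0.051 0.052 0.011 0.01 ]
across stage 190 [0.011 0.011 0.012 0.012 0.031 0.03  0.03  0.03  0.043 0.357 0.042 0.043
 0.043 0.041 0.042 0.043 0.041 0.042 0.042 0.043 0.043 0.042 0.042 0.03
 0.031 0.032 0.028 0.011 0.011 0.011]
```

View pics/crop1.png

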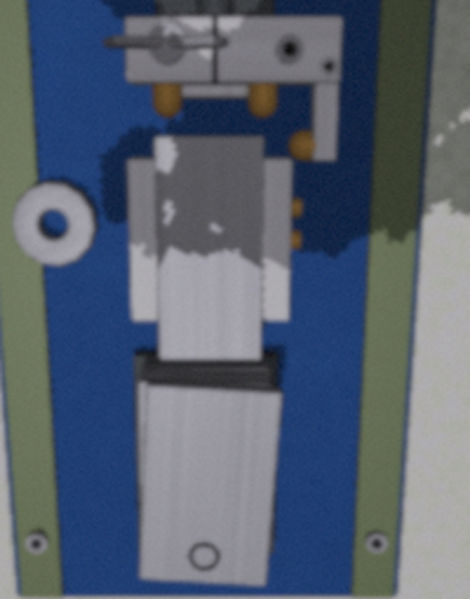

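Sizes check out: plate 50×80.5, stage 38×79, 88 mm between centres. The cloud reads about 0.7 mm low. The plate's x axis is at 23.9° and the fixture's at 27.5°. Next I calibrate fingertip reach against opening by touching the empty bench lightly.

Run:
```python
from h import *
X=np.load("pics/w1.npz")["X"]; P=np.nanmedian(X[270:275,145:150].reshape(-1,3),0); print(P)
q=down(np.radians(117.5))
command_gripper(0.060,20)
r.reach([P[0],P[1],0.06],q)
for w in (None,0.050,0.0):
    if w is not None: command_gripper(w)
    hit=r.move_straight([P[0],P[1],0.0],speed=0.025,max_force=3)
    s=r.read_state(); print(w,s["grip_width"],hit,s["eef_pos"].round(4),s["contact_force"].round(2),s["time_s"])
    r.move_straight([P[0],P[1],s["eef_pos"][2]+.012],speed=.1)
r.move_straight([P[0],P[1],0.12],speed=.2); print(r.read_state()["time_s"])
```

```text
[ 4.66079235e-01 -2.50206793e-01 -3.78561227e-04]
None 0.05988322063315517 False [ 4.661e-01 -2.502e-01  1.000e-04] [-0.54 -0.57  0.72] 6.7667
0.05 0.04958308537295584 False [ 4.661e-01 -2.502e-01 -1.000e-04] [ 0.13  0.2  -0.26] 7.9333
0.0 0.000329349253472788 False [ 4.661e-01 -2.502e-01 -1.000e-04] [ 0.42 -0.25  0.24] 9.3583
10.3167
```

No contact even at TCP z=0, which doesn't fit the given tip length. I check with a picture.

Run:
```python
from h import *
p,d,X=shot("side","s1"); s=r.read_state(); print(s["eef_pos"],s["eef_rot"],s["grip_width"])
m=optics.camera_model("side")
def pr(x): c=m["R"]@x+m["t"]; return (m["K"]@c/c[2])[:2]
u,v=pr(s["eef_pos"]); print(u,v, pr(s["eef_pos"]-[0,0,.025]))
u,v=int(u),int(v); c=p[max(0,v-110):v+90,max(0,u-120):u+120]; cv2.imwrite("pics/s1c.png",cv2.resize(c[:,:,::-1],None,fx=2.5,fy=2.5)); print(c.shape)
# lowest gripper points
b=X[(np.hypot(X[...,0]-s["eef_pos"][0],X[...,1]-s["eef_pos"][1])<.05)&(X[...,2]>.02)]; print(np.sort(b[:,2])[[0,20,100]])
```

```text
[ 0.46521681 -0.24958866  0.11849102] [ 5.18794189e-01  8.54897992e-01  1.26488420e-04 -1.41337732e-03] -3.056086759977451e-05
332.89474896428595 307.489031241596 [332.51690623 317.51845101]
(200, 240, 3)
[0.1323022  0.14002108 0.1554988 ]
```

View pics/s1c.png

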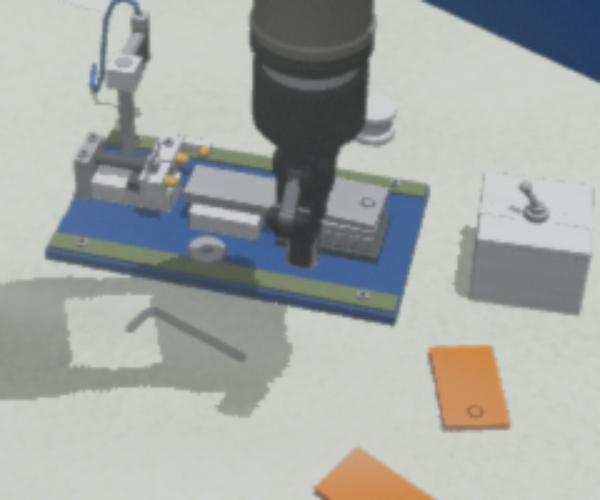

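The closed tip shows at crop (303,268), about level with the TCP itself, so the fingers do not reach 25 mm ahead of it. I check the side camera against the bench and feel further down.

Run:
```python
from h import *
X=np.load("pics/s1.npz")["X"]
for u,v in ((300,400),(420,330),(520,300),(352,281),(300,275)): print(X[v,u].round(4),end=" ")
s=r.read_state(); e=s["eef_pos"]
b=X[(np.hypot(X[...,0]-e[0],X[...,1]-e[1])<.045)&(X[...,2]>.07)]; print("\nlow finger pts",b[np.argsort(b[:,2])[:200:25]].round(4), e, s["contact_force"].round(2))
r.move_straight([e[0],e[1],0.008],speed=.15)
hit=r.move_straight([e[0],e[1],-0.03],speed=0.02,max_force=3)
s=r.read_state(); print(hit,s["eef_pos"].round(4),s["contact_force"].round(2),s["time_s"])
r.move_straight([e[0],e[1],s["eef_pos"][2]+.015],speed=.15)
```

```text
[ 0.3459 -0.2802 -0.002 ] [ 0.6265 -0.3434  0.0047] [ 0.8518 -0.4477 -0.0023] [ 0.6066 -0.1823  0.0511] [ 0.5539 -0.084   0.0434] 
low finger pts [[ 0.4608 -0.2531  0.1323]
 [ 0.4705 -0.2584  0.1411]
 [ 0.4504 -0.2524  0.1462]
 [ 0.4621 -0.2582  0.1514]
 [ 0.4661 -0.2616  0.1555]
 [ 0.4547 -0.2574  0.1605]
 [ 0.4776 -0.2556  0.1723]
 [ 0.446  -0.273   0.1828]] [ 0.46521681 -0.24958866  0.11849102] [-0.35 -0.99 -0.88]
True [ 0.4652 -0.2495 -0.0148] [-0.73  0.84  6.67] 12.4167
```

The bench is found at TCP z = −14.8 mm with the fingers shut, so the tips really end 15 mm behind the TCP. The given figure is off by about 40 mm, and I trust the touch. Next the two working openings.

Run:
```python
from h import *
e=r.read_state()["eef_pos"]
for w,z0 in ((0.060,-.012),(0.050,-.010)):
    command_gripper(w)
    r.move_straight([e[0],e[1],z0],speed=.1)
    hit=r.move_straight([e[0],e[1],-0.045],speed=0.02,max_force=3)
    s=r.read_state(); print(w,s["grip_width"].round(4),hit,s["eef_pos"].round(4),s["contact_force"].round(2),s["time_s"])
    r.move_straight([e[0],e[1],s["eef_pos"][2]+.012],speed=.1)
r.move_straight([e[0],e[1],0.11],speed=.25); s=r.read_state(); print(s["time_s"],s["eef_pos"],s["contact_force"])
```

```text
Traceback (most recent call last):
AttributeError: 'float' object has no attribute 'round'
```

```bash
python3 - <<'E'
from h import *
def rep(*a):
    s=r.read_state(); print(*a,round(s["grip_width"],4),s["eef_pos"].round(4),s["contact_force"].round(2),round(s["time_s"],2)); return s
s=rep("60"); e=s["eef_pos"]
r.move_straight([e[0],e[1],-.006],speed=.1)
command_gripper(0.050)
hit=r.move_straight([e[0],e[1],-0.04],speed=0.02,max_force=3); s=rep("50",hit)
r.move_straight([e[0],e[1],.11],speed=.25); rep("end")
E
sed -i '$a def rep(*a):\n    s=r.read_state(); print(*a,round(s["grip_width"],4),s["eef_pos"].round(4),s["contact_force"].round(2),round(s["grip_force"],1),round(s["time_s"],2)); return s' h.py
```

```text
60 0.0601 [ 0.4659 -0.2501 -0.0199] [-0.33  1.    5.54] 14.22
50 True 0.0499 [ 0.4659 -0.2501 -0.0179] [-1.24  0.31  5.12] 15.59
end 0.0501 [ 0.4653 -0.2496  0.109 ] [-0.32  0.03 -0.21] 16.26
```

Tips end 17.9 mm behind the TCP at 50 mm opening and 19.9 mm at 60 mm. Now I pinch the plate with the tips about 1.5 mm above plate_2.

Run:
```python
from h import *
q=down(np.radians(113.9)); c=[0.6137,-0.1613]
command_gripper(0.059,20)
r.reach([*c,0.075],q)
hit=r.move_straight([*c,0.0280],speed=.06,max_force=4); rep("down",hit)
if not hit:
    command_gripper(0.045,20); rep("grip")
    shot("wrist","w2")
```

```text
down False 0.059 [ 0.614  -0.1614  0.0283] [-0.16 -0.35  0.78] 0.0 18.18
grip 0.0489 [ 0.6141 -0.1614  0.0286] [0.58 0.84 1.87] 21.3 18.42
```

View pics/w2.png

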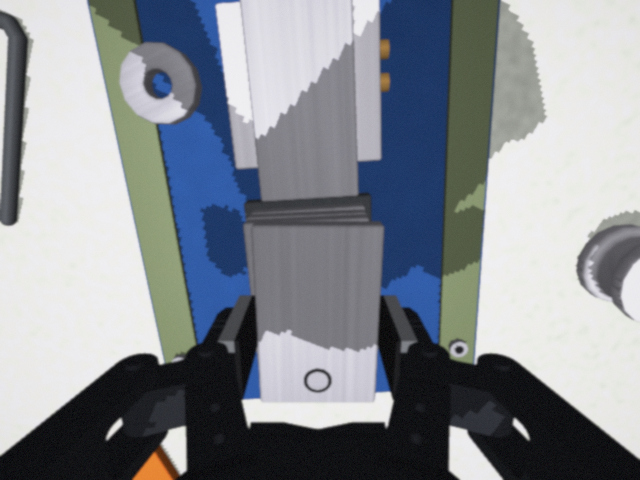

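Pinched at mid-length: pads at (240,320) and (395,320), grip width 48.9 mm, 21 N. Now the level slide to the stage.

```bash
cat >> h.py <<'E'
A=np.radians(27.5); S=np.array([.5737,-.0830]); EX=np.array([np.cos(A),np.sin(A)]); EY=np.array([-EX[1],EX[0]]); Q=down(A+np.pi/2)
def st(x,y,z): return [*(S+EX*x/1e3+EY*y/1e3),z]
def loc(s):
    d=(s["eef_pos"][:2]-S)*1e3; f=s["contact_force"]; return "stage xy",np.round([d@EX,d@EY],2),"F",np.round([f[:2]@EX,f[:2]@EY,f[2]],2)
E
python3 - <<'E'
from h import *
print(*loc(r.read_state()))
hit=r.move_straight(st(-1.5,-1,.0283),Q,speed=.05,max_force=8); print(hit,*loc(rep()))
if not hit:
    r.move_straight(st(-1.5,-1,.0273),speed=.01,max_force=4); print(*loc(rep()))
    shot("wrist","w3")
E
```

```text
stage xy [ -0.38 -88.2 ] F [ 0.26 -0.13  1.59]
0.0491 [ 0.5728 -0.0847  0.0281] [ 0.75 -0.58 -2.61] 21.2 20.36
False stage xy [-1.62 -1.08] F [ 0.4  -0.86 -2.61]
0.049 [ 0.5731 -0.0848  0.0276] [ 0.01 -0.61  0.43] 21.5 20.61
stage xy [-1.34 -1.34] F [-0.27 -0.54  0.43]
```

View pics/w3.png

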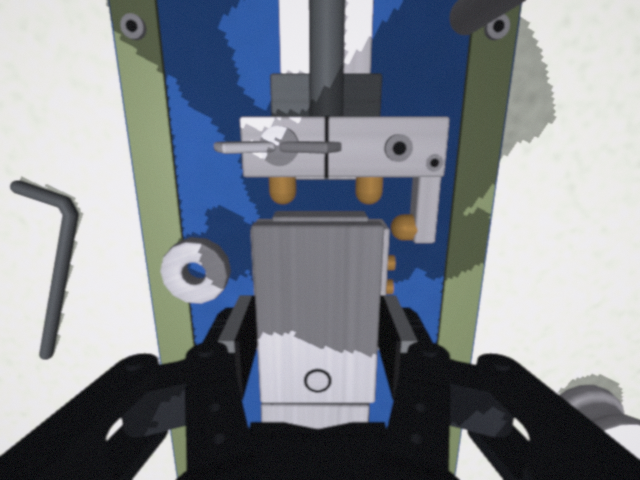

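The plate is on the stage (the 2.6 N load came off the arm). Its front edge is at row 224, the end-button faces at row 204 (about 7 mm), and the side-button gap is about 2 mm (386 vs 391). Now I feel for the end buttons gently, then the side button.

Run:
```python
from h import *
hit=r.move_straight(st(-1.5,14,.0275),Q,speed=.01,max_force=4); s=rep("end",hit); print(*loc(s))
if hit:
    y=(s["eef_pos"][:2]-S)@EY*1e3
    r.move_straight(st(-1.5,y-0.3,.0275),speed=.01)
    hit=r.move_straight(st(6,y-0.3,.0275),speed=.008,max_force=3); s=rep("side",hit); print(*loc(s))
```

```text
end True 0.0496 [ 0.5697 -0.0781  0.0275] [ 0.13 -0.51  3.4 ] 21.6 21.52
stage xy [-1.32  6.17] F [-0.12 -0.52  3.4 ]
side True 0.0489 [ 0.5727 -0.0769  0.0276] [-1.03 -0.41  4.33] 21.8 22.35
stage xy [1.97 5.86] F [-1.1   0.11  4.33]
```

End felt at y≈6.2, as predicted, and side at x≈2. The z reading (3–4 N) shows the pinch slightly loading the plate, so I release and finish with shut fingers: square it from behind first.

Run:
```python
from h import *
command_gripper(0.060); print("open",*loc(rep()))
r.move_straight(st(2,5.9,.075),speed=.1)
command_gripper(0.0,20)
r.move_straight(st(2,-56,.075),speed=.15)
r.move_straight(st(2,-56,.0322),speed=.06,max_force=4); print(*loc(rep("dn")))
hit=r.move_straight(st(2,-36,.0322),speed=.007,max_force=7); s=rep("push",hit); print(*loc(s))
shot("wrist","w4")
```

```text
0.0598 [ 0.5725 -0.0767  0.0272] [-0.15  0.74 -0.23] 0.0 22.62
open stage xy [1.86 6.09] F [ 0.2   0.72 -0.23]
dn 0.0002 [ 0.6016 -0.1318  0.0324] [-0.02 -0.46  0.3 ] 0.0 25.27
stage xy [  2.17 -56.2 ] F [-0.23 -0.4   0.3 ]
push True -0.0001 [ 0.5963 -0.1217  0.0324] [ 1.26 -1.32  0.99] 1.3 27.05
stage xy [  2.18 -44.78] F [ 0.51 -1.75  0.99]
```

View pics/w4.png

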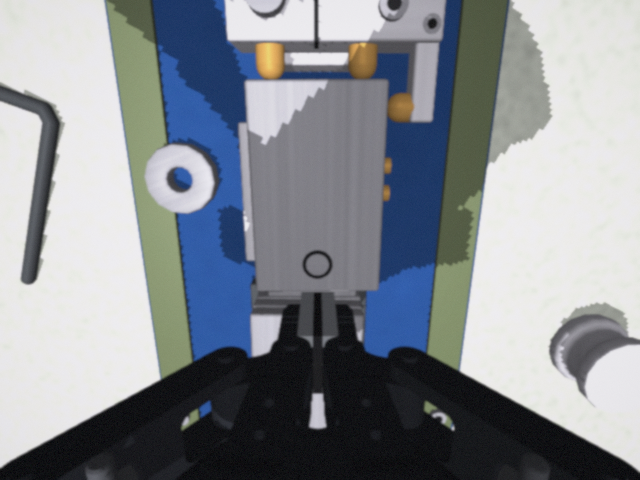

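The plate's front face at row 81 meets both end buttons (row ~80), and its right edge (387) is right at the side button (389). Next I push lightly on the −x side, opposite the side button.

Run:
```python
from h import *
r.move_straight(st(2,-52,.0322),speed=.05)
r.move_straight(st(2,-52,.09),speed=.15)
r.move_straight(st(-52,36.5,.09),speed=.2)
hit=r.move_straight(st(-52,36.5,.0322),speed=.08,max_force=5); print(*loc(rep("dn",hit)))
if not hit:
    hit=r.move_straight(st(-28,36.5,.0322),speed=.008,max_force=3.5); s=rep("side",hit); print(*loc(s))
    shot("wrist","w5")
```

```text
dn False 0.0001 [ 0.5111 -0.0748  0.0325] [-0.25 -0.09 -0.69] 0.0 29.48
stage xy [-51.7   36.18] F [-0.26  0.04 -0.69]
side True -0.0001 [ 0.5301 -0.064   0.0317] [ 0.42  0.78 -0.14] 0.0 32.08
stage xy [-29.89  36.95] F [ 0.73  0.5  -0.14]
```

View pics/w5.png

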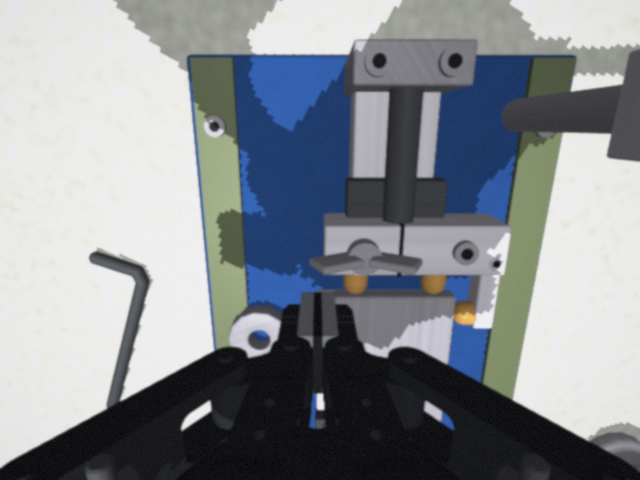

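The plate edge meets the side button at (455,313) and the end buttons at row 292. I confirm by repeating: side push from here, a firmer end push, and one last light side touch.

Run:
```python
from h import *
r.move_straight(st(-32,36.5,.0322),speed=.02)
hit=r.move_straight(st(-27,36.5,.0322),speed=.006,max_force=4); print("side2",hit,*loc(rep()))
r.move_straight(st(-45,36.5,.0322),speed=.1)
r.move_straight(st(-45,36.5,.09),speed=.2)
r.move_straight(st(2,-52,.09),speed=.2)
r.move_straight(st(2,-52,.0322),speed=.08,max_force=5)
hit=r.move_straight(st(2,-40,.0322),speed=.007,max_force=8); print("end2",hit,*loc(rep()))
r.move_straight(st(2,-52,.0322),speed=.05)
r.move_straight(st(2,-52,.09),speed=.2)
r.move_straight(st(-45,36.5,.09),speed=.2)
r.move_straight(st(-45,36.5,.0322),speed=.08,max_force=5)
r.move_straight(st(-33,36.5,.0322),speed=.04)
hit=r.move_straight(st(-27,36.5,.0322),speed=.006,max_force=3.5); print("side3",hit,*loc(rep()))
r.move_straight(st(-45,36.5,.0322),speed=.1)
r.move_straight(st(-45,36.5,.10),speed=.2)
r.move_straight(st(-10,-70,.20),speed=.25)
p,d,X=shot("wrist","w6"); rep()
cv2.imwrite("pics/w6c.png",cv2.resize(p[:330,200:440,::-1],None,fx=1.8,fy=1.8,interpolation=cv2.INTER_CUBIC))
H=X[...,2]; rel=(X[...,:2]-S)*1e3; a,b=rel@EX,rel@EY
def R(m,n):
    l,lab,sts,_=cv2.connectedComponentsWithStats(m.astype(np.uint8)); m=lab==1+np.argmax(sts[1:,4]); q=np.stack([a[m],b[m]],-1).astype(np.float32); print(n,m.sum(),np.median(H[m]).round(4),cv2.minAreaRect(q))
R((H>.047)&(H<.0535)&(abs(a)<40)&(b>-40)&(b<45.5),"plate"); R((H>.039)&(H<.0465)&(abs(a)<40)&(b<-44)&(b>-135),"plate2")
```

```text
-0.0 [ 0.5301 -0.064   0.0317] [ 0.2  -0.2  -0.32] 0.0 32.95
side2 True stage xy [-29.88  36.99] F [ 0.09 -0.27 -0.32]
-0.0002 [ 0.5963 -0.1217  0.0325] [ 0.91 -1.96 -1.1 ] 1.4 36.48
end2 True stage xy [  2.22 -44.73] F [-0.09 -2.16 -1.1 ]
0.0002 [ 0.5301 -0.0641  0.0317] [-1.64  0.32  0.12] 0.0 39.88
side3 True stage xy [-29.92  36.94] F [-1.31  1.04  0.12]
0.0001 [ 0.5958 -0.1487  0.1979] [ 0.03  0.48 -0.74] 0.0 41.48
plate 7005 0.0502 ((8.56180191040039, 5.957843780517578), (79.52555084228516, 62.23906707763672), 89.50621795654297)
plate2 5009 0.0433 ((-2.4275856018066406, -87.89999389648438), (80.48381805419922, 49.5056037902832), 89.3133773803711)
```

View pics/w6c.png

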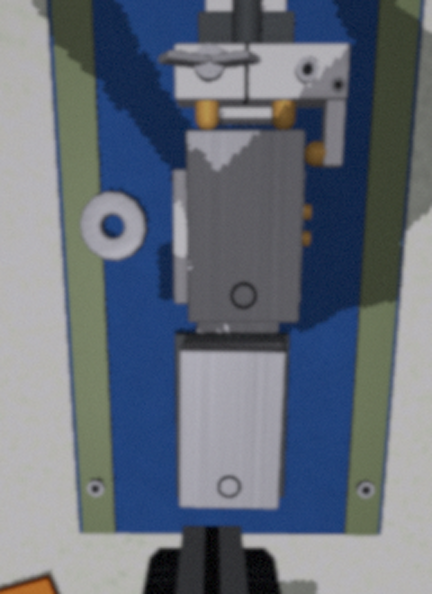

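The contact points repeated within 0.05 mm: side at x = −29.9, end at y = −44.75. The picture shows the plate flat and square, with its front edge on both end buttons (207,127) and (283,127) and its side at the side button (305,152). plate_2 lies centred on the stack. I hand it in.

```bash
python3 -c "
from workcell import r
print(r.finish_job())"
```

```text
the job is handed in; nothing more can be done
None
```

I handed the job in at about 41 s: the top plate lies flat on the stage against all three buttons, confirmed by repeated light touches and the last picture, though the pinch pressed on it with about 3–4 N for about a second on the stage.

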